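# Strip a control unit, set its address switches and close it

### The job

Strip this control unit in the reverse order of its assembly: set its cover right way up on the rubber mat, put each relay module in a compartment of its own in the grey stock tray, then lay the steel carrier flat on the mat beside the cover. Next set the five address switches on the board to on, off, on, on, off, counted from the transformer end; on is leaning towards the cable glands. Then put the cover back on the empty unit, fully down, and leave the other things on the bench where they are.

Things in the scene. Friction and masses are not known exactly. Their poses are not given: they have to be found in the camera images.
- unit: control unit base: grey open box, fixed, 138 (x) by 182 (y) by 58 mm tall, walls 4 mm; origin: centre of underside. Three black cable glands stick 22 mm out of its +x long side. Inside: ledges at both short ends (beyond |y| 79 mm, top 48 mm up); dark transformer (44 by 28 mm, centred at y = 63 mm, top 27.5 mm up); black switch housing (26 by 124 mm, centred at y = -14 mm, top 15 mm up)
- cover: grey hood on the unit, 154 (x) by 198 (y) by 87 mm tall, open below; origin: centre of its lower rim. Fitted, it is 46 mm above the unit's origin, overlapping its walls by 12 mm with 5 mm play; lifts straight off, 85 mm up to clear the modules. Handle: bar 14 mm wide (x), 100 mm long (y), 12 mm thick, centred 115 mm above the rim (28 mm above the hood's top), posts at its ends. About 0.4 kg
- carrier: flat steel card carrier, loose on the unit's ledges (origin 48 mm above the unit's), under the modules; 124 (x) by 168 (y) mm, floor 4 mm, ribs to 16 mm high, 3 mm play in the unit; origin: centre of underside. In its middle stands a sheet handle 60 mm long (x), 6 mm thick (y), to 44 mm above the underside, free once the modules are out. About 0.3 kg
- mat: black rubber bench mat, 340 (x) by 260 (y) by 3 mm, fixed; origin at the centre of its underside. It lies on one side of the unit, the tray on the other
- tray: grey plastic stock tray, loose, 212 (x) by 180 (y) by 45 mm tall, walls and dividers 4 mm, floor 4 mm, two by two compartments of 100 (x) by 84 (y) mm, centred at x = +-52, y = +-44 mm; origin at the centre of its underside, z up. About 0.9 kg
- module1: relay module standing loose on the carrier (may be absent): black body 70 (x) by 32 (y) by 40 mm tall; on its middle an upright pull tab 8 mm thick (x), 28 mm wide (y), to 72 mm above the underside; origin: centre of underside. Starts at y = 62.25 mm on the carrier, 4 mm above its underside, between ribs with 1 to 3 mm of play; lifts straight out. About 0.14 kg
- module2: relay module standing loose on the carrier (may be absent): black body 70 (x) by 32 (y) by 40 mm tall; on its middle an upright pull tab 8 mm thick (x), 28 mm wide (y), to 72 mm above the underside; origin: centre of underside. Starts at y = 21.75 mm on the carrier, 4 mm above its underside, between ribs with 1 to 3 mm of play; lifts straight out. About 0.14 kg
- module3: relay module standing loose on the carrier (may be absent): black body 70 (x) by 32 (y) by 40 mm tall; on its middle an upright pull tab 8 mm thick (x), 28 mm wide (y), to 72 mm above the underside; origin: centre of underside. Starts at y = -21.75 mm on the carrier, 4 mm above its underside, between ribs with 1 to 3 mm of play; lifts straight out. About 0.14 kg
- module4: relay module standing loose on the carrier (may be absent): black body 70 (x) by 32 (y) by 40 mm tall; on its middle an upright pull tab 8 mm thick (x), 28 mm wide (y), to 72 mm above the underside; origin: centre of underside. Starts at y = -62.25 mm on the carrier, 4 mm above its underside, between ribs with 1 to 3 mm of play; lifts straight out. About 0.14 kg
- sw1 (a joint): switch 1, counted from the transformer: angle (rad) of its white lever about an axis along the unit's y. 0 off (leans 0.4 rad to the unit's -x), 0.8 on (0.4 rad to +x, the glands). Tips over to that end by itself once past 0.4, and stays; under 0.5 N at the tip flips it. Pivot at x = 0, y = 34 mm, 14 mm up in the unit's frame; lever 9 by 9 mm, tip 31 mm from the pivot; pitch 24 mm; may start either way
- sw2 (a joint): switch 2, counted from the transformer: angle (rad) of its white lever about an axis along the unit's y. 0 off (leans 0.4 rad to the unit's -x), 0.8 on (0.4 rad to +x, the glands). Tips over to that end by itself once past 0.4, and stays; under 0.5 N at the tip flips it. Pivot at x = 0, y = 10 mm, 14 mm up in the unit's frame; lever 9 by 9 mm, tip 31 mm from the pivot; pitch 24 mm; may start either way
- sw3 (a joint): switch 3, counted from the transformer: angle (rad) of its white lever about an axis along the unit's y. 0 off (leans 0.4 rad to the unit's -x), 0.8 on (0.4 rad to +x, the glands). Tips over to that end by itself once past 0.4, and stays; under 0.5 N at the tip flips it. Pivot at x = 0, y = -14 mm, 14 mm up in the unit's frame; lever 9 by 9 mm, tip 31 mm from the pivot; pitch 24 mm; may start either way
- sw4 (a joint): switch 4, counted from the transformer: angle (rad) of its white lever about an axis along the unit's y. 0 off (leans 0.4 rad to the unit's -x), 0.8 on (0.4 rad to +x, the glands). Tips over to that end by itself once past 0.4, and stays; under 0.5 N at the tip flips it. Pivot at x = 0, y = -38 mm, 14 mm up in the unit's frame; lever 9 by 9 mm, tip 31 mm from the pivot; pitch 24 mm; may start either way
- sw5 (a joint): switch 5, counted from the transformer: angle (rad) of its white lever about an axis along the unit's y. 0 off (leans 0.4 rad to the unit's -x), 0.8 on (0.4 rad to +x, the glands). Tips over to that end by itself once past 0.4, and stays; under 0.5 N at the tip flips it. Pivot at x = 0, y = -62 mm, 14 mm up in the unit's frame; lever 9 by 9 mm, tip 31 mm from the pivot; pitch 24 mm; may start either way
- spray: bystander, loose, not to be disturbed: white spray can, 60 mm across, 190 mm tall
- tape: bystander, loose, not to be disturbed: roll of black tape, 80 mm across, 19 mm high
- driver: bystander, loose, not to be disturbed: screwdriver
- battery: bystander, loose, not to be disturbed: black tool battery, 75 by 110 by 58 mm
- torch: bystander, loose, not to be disturbed: dark torch, about 155 mm long

How it is judged:
On the way, in this order (a step that is already met when the one before it is completed fails the run):
1. the cover stands on the mat, right way up and let go (x of cover in the frame of mat between -0.17 and 0.17 m and y of cover in the frame of mat between -0.13 and 0.13 m and height (world z) of cover below 0.015 m and angle between cover's own z axis and vertical below 0.12 rad and contact force between the fingers and cover below 0.2 N and linear speed of cover below 0.03 m/s), for 0.2 s.
2. every module lies let go in a compartment of its own in the tray (x of module1 in the frame of tray between -0.102 and 0.102 m and y of module1 in the frame of tray between -0.086 and 0.086 m and z of module1 in the frame of tray between -0.005 and 0.05 m and contact force between the fingers and module1 below 0.2 N and linear speed of each of module1, module2, module3, module4 below 0.03 m/s and x of module2 in the frame of tray between -0.102 and 0.102 m and y of module2 in the frame of tray between -0.086 and 0.086 m and z of module2 in the frame of tray between -0.005 and 0.05 m and contact force between the fingers and module2 below 0.2 N and x of module3 in the frame of tray between -0.102 and 0.102 m and y of module3 in the frame of tray between -0.086 and 0.086 m and z of module3 in the frame of tray between -0.005 and 0.05 m and contact force between the fingers and module3 below 0.2 N and x of module4 in the frame of tray between -0.102 and 0.102 m and y of module4 in the frame of tray between -0.086 and 0.086 m and z of module4 in the frame of tray between -0.005 and 0.05 m and contact force between the fingers and module4 below 0.2 N and ((x of module1 in the frame of tray above 0 m and x of module2 in the frame of tray below 0 m) or (x of module2 in the frame of tray above 0 m and x of module1 in the frame of tray below 0 m) or (y of module1 in the frame of tray above 0 m and y of module2 in the frame of tray below 0 m) or (y of module2 in the frame of tray above 0 m and y of module1 in the frame of tray below 0 m)) and ((x of module1 in the frame of tray above 0 m and x of module3 in the frame of tray below 0 m) or (x of module3 in the frame of tray above 0 m and x of module1 in the frame of tray below 0 m) or (y of module1 in the frame of tray above 0 m and y of module3 in the frame of tray below 0 m) or (y of module3 in the frame of tray above 0 m and y of module1 in the frame of tray below 0 m)) and ((x of module1 in the frame of tray above 0 m and x of module4 in the frame of tray below 0 m) or (x of module4 in the frame of tray above 0 m and x of module1 in the frame of tray below 0 m) or (y of module1 in the frame of tray above 0 m and y of module4 in the frame of tray below 0 m) or (y of module4 in the frame of tray above 0 m and y of module1 in the frame of tray below 0 m)) and ((x of module2 in the frame of tray above 0 m and x of module3 in the frame of tray below 0 m) or (x of module3 in the frame of tray above 0 m and x of module2 in the frame of tray below 0 m) or (y of module2 in the frame of tray above 0 m and y of module3 in the frame of tray below 0 m) or (y of module3 in the frame of tray above 0 m and y of module2 in the frame of tray below 0 m)) and ((x of module2 in the frame of tray above 0 m and x of module4 in the frame of tray below 0 m) or (x of module4 in the frame of tray above 0 m and x of module2 in the frame of tray below 0 m) or (y of module2 in the frame of tray above 0 m and y of module4 in the frame of tray below 0 m) or (y of module4 in the frame of tray above 0 m and y of module2 in the frame of tray below 0 m)) and ((x of module3 in the frame of tray above 0 m and x of module4 in the frame of tray below 0 m) or (x of module4 in the frame of tray above 0 m and x of module3 in the frame of tray below 0 m) or (y of module3 in the frame of tray above 0 m and y of module4 in the frame of tray below 0 m) or (y of module4 in the frame of tray above 0 m and y of module3 in the frame of tray below 0 m))), for 0.2 s.
3. the carrier lies flat on the mat, let go (x of carrier in the frame of mat between -0.17 and 0.17 m and y of carrier in the frame of mat between -0.13 and 0.13 m and height (world z) of carrier below 0.015 m and angle between carrier's own z axis and vertical below 0.12 rad and contact force between the fingers and carrier below 0.2 N and linear speed of carrier below 0.03 m/s), for 0.2 s.
4. the switches read on, off, on, on, off from the transformer end (value of joint each of sw1, sw3, sw4 above 0.6 rad and value of joint each of sw2, sw5 below 0.2 rad), for 0.2 s.
5. the cover is back on the unit, fully down and let go (x of cover in the frame of unit between -0.008 and 0.008 m and y of cover in the frame of unit between -0.008 and 0.008 m and z of cover in the frame of unit between 0.043 and 0.049 m and angle between cover's own z axis and vertical below 0.05 rad and contact force between the fingers and cover below 0.2 N and linear speed of cover below 0.03 m/s), for 0.2 s.
At the end, for the whole second after the job is handed in: Carrier flat on the mat (centre on it, under 15 mm up, tilt under 0.12 rad); each present module in the tray (base under 50 mm up), no two in one compartment; switches on, off, on, on, off (on over 0.6, off under 0.2 rad); cover fully down on the unit (within 3 mm in height); all let go (all of step 2 and all of step 3 and all of step 4 and all of step 5); the robot touches nothing.
It fails at once if one of the bystanders is moved by more than 40 mm (distance of any of spray, tape, driver, battery, torch from where it was at the start of the episode above 0.04 m).
Of module1, module2, module3, module4 only 2 to 4 are there at a start; the rules pass over those that are not, and their reading is None.
At some moment in a run one of tray may be knocked a few centimetres aside while the robot is not near it.
Once in a run the grip may slacken for a moment while it holds something.
It also fails if it takes over 210 s, if anything falls off the work surface, if the arm or the gripper's body presses on something with over 40 N, if the wrist force passes 120 N, or if a joint passes its speed limit or range.

### The arm

A 7-joint arm with a two-finger parallel gripper is mounted at the origin on the work surface. World frame = base frame: x ahead of the robot, y to its left, z up, the work surface at z = 0. Lengths are in m, angles in rad, forces in N, time in s.
With the tool pointing down it reaches from about 0.4 to 0.85 m from the base axis. Payload 10.4 kg.
Tool frame: the origin (TCP) lies midway between the tips of the shut fingers; the grasp point (between the pads) lies 19 mm behind it (manip.pinch_z is the distance from the TCP to the grasp point, in m); y points along the fingers, x is the direction in which the jaws open and shut, and the axes are right-handed (so a half turn about y gives the same grasp; the last joint's range is limited). The gripper opens to 85 mm and grips with 20 to 120 N. Pads are 22 mm wide; open, the fingers measure 114 mm over their backs; the gripper's body (76 mm by 85 mm) begins 54 mm behind the grasp point. The pads swing forward as they close: fully open they stand 13 mm farther back than shut.
Start: joints at [1.138, 0.332, -0.065, 1.46, 0.022, 1.35, -0.088], TCP at [0.249, -0.573, 0.231] pointing down, gripper open.
Joint ranges: [-2.6, 2.6], [-0.5, 2.12], [-1.47, 1.34], [0.16, 2.42], [-1.27, 4.41], [0.06, 2.06], [-2.6, 2.6]. Speed limits (rad/s): [2.22, 2.22, 2.79, 2.79, 3.14, 3.14, 3.14].

### API

Orientations are given as a unit quaternion [x, y, z, w].
In Python, from workcell import manip gives the robot as it stands.
- The arm moves only by the shell command python3 -m pendant 'ROWS' [OPENING] [FORCE]. ROWS is a JSON object of lists of equal length, an entry for each row: "offset": the shift along the tool's x, y, z scaled (see below), a list of three; "turn": the turn, a rotation vector about the tool's x, y, z scaled (see below), a list of three. A call has 1 to 12 rows; each row is the pose to reach, as a shift and turn from the pose measured when the call began, along the tool's axes at that moment; what a row does not reach only later rows make up. The controller multiplies each number of a shift by 200 mm and each number of a turn by 45 degrees. A row lasts 1/8 s, in which the tool goes at most 62.5 mm and 10.7 degrees, less where a joint would pass 70% of its speed; a pose out of reach is approached as far as the arm can. A call with a number of a shift or a turn outside -1 to 1 is refused whole. A call with a gripper value outside its range is refused whole. OPENING is the opening in per cent of the stroke, from 0 (shut) to 100 (fully open), set as the call begins (- or left out, the last holds). The fingers move at their own pace and stop on an object; FORCE is the grip in N (left out, the last holds). Time passes only in rows, so rows that repeat a pose let the fingers close. It gives the time, the measured TCP pose, the force and the opening at its end, in the units of the state.
- manip.get_obs(): the state, without advancing time (a new reading comes with each control period).
- manip.camera(name): name is "side" or "top" or "wrist"; returns (picture, depth): 480x640x3 uint8, red, green, blue; 480x640 float32, m along the optical axis (not along the pixel's ray), 0 where there is no reading.
- manip.camera_model(name): a dict with "intrinsics" (3x3 intrinsics, pixels), "R" (3x3) and "t" (3): a world point X has camera coordinates R X + t; the wrist camera has in their place "tool_from_camera" (4x4, takes a point from camera to tool coordinates, whose origin is the TCP and whose axes are the tool frame's). Camera axes: x right, y down, z forward; pixel columns grow to the right and rows downward; lengths in m; the calibration is good to about 2 mm. A picture is of the moment at which its call begins: read the wrist's pose just before it. camera_model takes no time and is no camera call.
- manip.hand_in(): hands the job in, once; it reports no verdict.
The state is a dict: "clock": time; "joint_pos": joint angles; "joint_velocities": joint speeds; "tau": joint torques, N m; "position": TCP position; "ee_rot": TCP orientation; "ft_force": force on the tool from outside, world axes, zero at the start; "torque": the same for the moment, N m; "grip_width": opening from 0.0 (shut) to 1.0 (fully open).
Only numpy, scipy, OpenCV 4.12 (cv2) and the standard library are available. Lean on these libraries where they do the work, as an engineer would, in place of code of your own. Each camera call takes 0.05 s, during which the arm holds its last target. There are 200 camera calls.

## Working session

There is one attempt and no reset: what is moved stays moved. The work goes in short steps, Python scripts to look and compute and a shell command to move; the robot and the scene stay as the last step left them, time stands still between calls to the robot, and variables do not carry over. Pictures are saved under pics/ and viewed, about 12 in all and at most 16, crops included, and the job is handed in when it is done.

```bash
ls; mkdir -p pics; python3 - <<'E'
from workcell import manip
import cv2,numpy as np
o=manip.get_obs();print({k:np.round(v,3) for k,v in o.items()},manip.pinch_z)
for n in ["top","side"]:
    p,d=manip.camera(n);cv2.imwrite(f"pics/{n}0.png",p[:,:,::-1]);np.save(f"pics/{n}0.npy",d)
    m=manip.camera_model(n);print(n,{k:np.round(v,4).tolist() for k,v in m.items()})
print({k:np.round(v,4).tolist() for k,v in manip.camera_model("wrist").items()})
E
```

```text
pics
{'clock': np.float64(0.0), 'joint_pos': array([ 1.138,  0.333, -0.065,  1.461,  0.022,  1.35 , -0.088]), 'joint_velocities': array([-0.003,  0.   , -0.002, -0.001,  0.003, -0.   ,  0.001]), 'tau': array([ 1.0000e-03, -6.2546e+01,  5.0000e-02, -3.9160e+01,  1.6000e-02,
        1.0000e-02, -0.0000e+00]), 'position': array([ 0.249, -0.573,  0.231]), 'ee_rot': array([-0.591,  0.388, -0.387,  0.592]), 'ft_force': array([-0.094, -0.018, -0.014]), 'torque': array([-0.02 ,  0.013,  0.037]), 'grip_width': np.float64(1.0)} 0.0187
top {'intrinsics': [[528.1015, 0.0, 325.7684], [0.0, 528.1015, 246.2086], [0.0, 0.0, 1.0]], 'R': [[0.0253, -0.9996, 0.0117], [-0.9905, -0.0266, -0.1348], [0.135, -0.0082, -0.9908]], 't': [-0.0119, 0.532, 1.19]}
side {'intrinsics': [[444.7006, 0.0, 317.2594], [0.0, 444.7006, 247.9571], [0.0, 0.0, 1.0]], 'R': [[-0.6947, -0.7191, -0.0179], [-0.5341, 0.5323, -0.6567], [0.4818, -0.4467, -0.7539]], 't': [0.3543, 0.312, 0.7915]}
{'intrinsics': [[356.6001, 0.0, 314.2183], [0.0, 356.6001, 244.3239], [0.0, 0.0, 1.0]], 'tool_from_camera': [[1.0, -0.0005, -0.0009, 0.0001], [0.0007, -0.3211, 0.947, -0.1421], [-0.0008, -0.947, -0.3211, 0.0811], [0.0, 0.0, 0.0, 1.0]]}
```

View images.

View pics/top0.png

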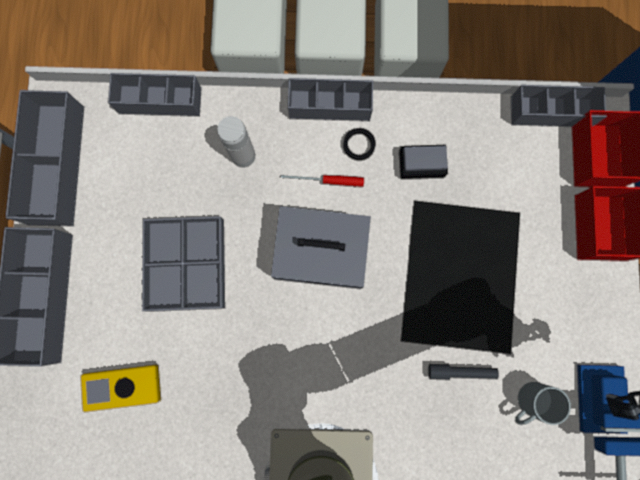

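View pics/side0.png

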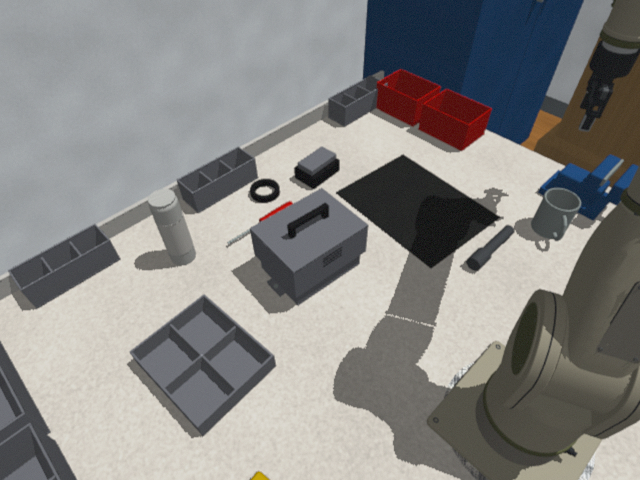

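```bash
python3 -c "
from scipy.spatial.transform import Rotation as R
print(R.from_quat([-0.591,.388,-.387,.592]).as_matrix().round(3))"
```

```text
[[ 0.399 -0.     0.917]
 [-0.917  0.002  0.399]
 [-0.002 -1.     0.   ]]
```

```bash
cat > h.py <<'E'
import numpy as np, cv2
from workcell import manip
from scipy.spatial.transform import Rotation as Rot
def tool():
    o=manip.get_obs(); return Rot.from_quat(o["ee_rot"]).as_matrix(), np.array(o["position"])
def shot(n,save=None):
    """picture, depth, world points HxWx3 (nan where no reading)"""
    R,t=tool(); p,d=manip.camera(n); m=manip.camera_model(n); K=np.array(m["intrinsics"])
    v,u=np.mgrid[:480,:640]; c=np.stack([(u-K[0,2])/K[0,0]*d,(v-K[1,2])/K[1,1]*d,d],-1).astype(float); c[d==0]=np.nan
    if n=="wrist":
        T=np.array(m["tool_from_camera"]); w=(c@T[:3,:3].T+T[:3,3])@R.T+t
    else: w=(c-np.array(m["t"]))@np.array(m["R"])
    if save: cv2.imwrite(f"pics/{save}.png",p[:,:,::-1])
    return p,d,w
def rect(w,mask,zr,box,nm="",px=False):
    """min-area rectangle (world xy) of the largest blob with height in zr inside box x0,x1,y0,y1"""
    m=mask&(w[...,2]>zr[0])&(w[...,2]<zr[1])&(w[...,0]>box[0])&(w[...,0]<box[1])&(w[...,1]>box[2])&(w[...,1]<box[3])
    n,l,s,c=cv2.connectedComponentsWithStats(m.astype(np.uint8))
    if n<2: print(nm,"none"); return None
    k=1+np.argmax(s[1:,4]); q=w[l==k]
    (x,y),(a,b),an=cv2.minAreaRect(q[:,:2].astype(np.float32))
    if a<b: a,b,an=b,a,an+90
    an=(an+90)%180-90
    print(nm,"c",np.round([x,y],4),"size",np.round([a,b],4),"long-axis ang",round(an,1),"z",round(np.median(q[:,2]),4),"n",len(q),"px",np.round(c[k]))
    return x,y,an
def go(xyz,yaw=None,pt=0.):
    """print offset numbers/turn to bring the TCP to xyz (tool down, tool-x at world yaw deg mod 180)"""
    R,t=tool(); dx=np.array(xyz)-t; print("tcp",t.round(4),"yawx",round(np.degrees(np.arctan2(R[1,0],R[0,0])),1),"offset",(R.T@dx/0.2).round(3),"mm",(dx*1e3).round(1))
    if yaw is not None:
        c=[]
        for k in (0,180):
            a=np.radians(yaw+k); X=np.array([np.cos(a),np.sin(a),0]); Y=np.array([0,0,-1.]); G=np.stack([X,Y,np.cross(X,Y)],1)
            v=Rot.from_matrix(R.T@G).as_rotvec(); print(" turn",(v/np.radians(45)).round(3),"deg",np.degrees(v).round(1),"j7",round(manip.get_obs()["joint_pos"][6],2))
E
python3 - <<'E'
from h import *
p,d,w=shot("top")
hsv=cv2.cvtColor(p,cv2.COLOR_RGB2HSV);T=np.ones((480,640),bool)
rect(w,T,(.12,.145),(.3,.8,-.25,.25),"hoodtop")
rect(w,T,(.155,.18),(.3,.8,-.25,.25),"handle")
dark=p.max(2)<60
rect(w,dark,(-.006,.012),(.2,.9,-.6,-.1),"mat")
rect(w,T,(.037,.055),(.2,.8,.15,.6),"tray rim")
for n,b in dict(spray=(.6,.9,.05,.35),tape=(.68,.85,-.15,0),batt=(.6,.85,-.3,-.12),driver=(.6,.7,-.12,.15),torch=(.2,.35,-.4,-.15)).items(): rect(w,T,(.01,.25),b,n)
E
```

```text
hoodtop c [0.5191 0.0137] size [0.1981 0.1549] long-axis ang 85.1 z 0.1331 n 6271 px [321. 247.]
handle c [0.5189 0.0138] size [0.0994 0.0143] long-axis ang 85.5 z 0.1666 n 337 px [321. 244.]
mat c [ 0.4746 -0.3219] size [0.3367 0.2608] long-axis ang -5.0 z 0.003 n 15088 px [461. 277.]
tray rim c [0.4835 0.3318] size [0.2128 0.1822] long-axis ang 3.8 z 0.0443 n 863 px [179. 261.]
spray c [0.7509 0.2082] size [0.0586 0.058 ] long-axis ang 73.9 z 0.1742 n 1272 px [236. 141.]
tape c [ 0.7882 -0.0715] size [0.0788 0.0787] long-axis ang -65.5 z 0.0185 n 463 px [359. 144.]
batt c [ 0.7448 -0.2249] size [0.11   0.0765] long-axis ang -86.3 z 0.0556 n 1571 px [423. 161.]
driver c [0.6906 0.0029] size [0.1732 0.0186] long-axis ang 90.0 z 0.0223 n 385 px [339. 181.]
torch c [ 0.254  -0.3178] size [0.1567 0.0341] long-axis ang -88.7 z 0.0301 n 900 px [460. 372.]
```

```bash
python3 -m pendant '{"offset":[[-0.95,-0.25,1],[-0.95,-0.25,1],[-0.95,-0.25,1],[-0.95,-0.25,1],[-0.95,-0.25,1],[-0.95,-0.25,1]],"turn":[[0,-1,0],[0,-1,0],[0,-1,0],[0,-1,0],[0,-1,0],[0,-1,0]]}' 100 80; python3 -c "
from h import *
go([.519,.014,.28],-4.9)"
```

```text
clock: 0.9
position: [0.3577, -0.3176, 0.2815]
ee_rot: [-0.695, 0.131, -0.131, 0.695]
ft_force: [-0.7, -0.6, 0.8]
grip_width: 1.001
tcp [ 0.3577 -0.3176  0.2815] yawx -21.4 offset [0.146 0.008 1.838] mm [161.3 331.6  -1.5]
 turn [-0.    -0.366  0.   ] deg [ -0.  -16.5   0. ] j7 0.26
 turn [-0.     3.634 -0.   ] deg [ -0.  163.5  -0. ] j7 0.26
```

```bash
python3 -m pendant '{"offset":[[0.1,0,0.95],[0.1,0,0.95],[0.1,0,0.95],[0.1,0,0.95],[0.1,0,0.95]],"turn":[[0,-0.366,0],[0,-0.366,0],[0,-0.366,0],[0,-0.366,0],[0,-0.366,0]]}' ; python3 -c "
from h import *
go([.519,.014,.28],-4.9)"
```

```text
clock: 1.52
position: [0.4454, -0.1493, 0.281]
ee_rot: [-0.706, 0.031, -0.031, 0.707]
ft_force: [0.4, -0.7, -0.3]
grip_width: 1.0
tcp [ 0.4454 -0.1493  0.281 ] yawx -5.0 offset [0.295 0.005 0.846] mm [ 73.6 163.3  -1. ]
 turn [-0.    -0.003 -0.001] deg [-0.  -0.1 -0. ] j7 0.15
 turn [ 1.000e-03  3.997e+00 -0.000e+00] deg [ 1.000e-01  1.799e+02 -0.000e+00] j7 0.15
```

```bash
python3 -m pendant '{"offset":[[0.295,0,0.846],[0.295,0,0.846],[0.295,0,0.846],[0.295,0,0.846],[0.295,0,0.846]],"turn":[[0,0,0],[0,0,0],[0,0,0],[0,0,0],[0,0,0]]}' ; python3 - <<'E'
from h import *
p,d,w=shot("wrist","w1")
T=np.ones((480,640),bool)
rect(w,T,(.12,.145),(.3,.8,-.25,.25),"hoodtop")
r=rect(w,T,(.155,.18),(.3,.8,-.25,.25),"handle")
go([.519,.0138,.145],-4.9)
E
```

```text
clock: 2.15
position: [0.519, 0.0114, 0.2805]
ee_rot: [0.707, -0.033, 0.032, -0.706]
ft_force: [0.5, -0.4, -0.1]
grip_width: 1.001
hoodtop c [0.5183 0.0116] size [0.1987 0.1547] long-axis ang 85.0 z 0.1325 n 39460 px [316. 208.]
handle c [0.5181 0.0117] size [0.1008 0.0135] long-axis ang 85.2 z 0.1663 n 2327 px [315. 232.]
tcp [0.5189 0.0111 0.2806] yawx -5.3 offset [0.    0.678 0.014] mm [ 1.000e-01  2.700e+00 -1.356e+02]
 turn [ 0.001 -0.009 -0.002] deg [ 0.  -0.4 -0.1] j7 -0.27
 turn [3.000e-03 3.991e+00 1.000e-03] deg [1.000e-01 1.796e+02 1.000e-01] j7 -0.27
```

View pics/w1.png

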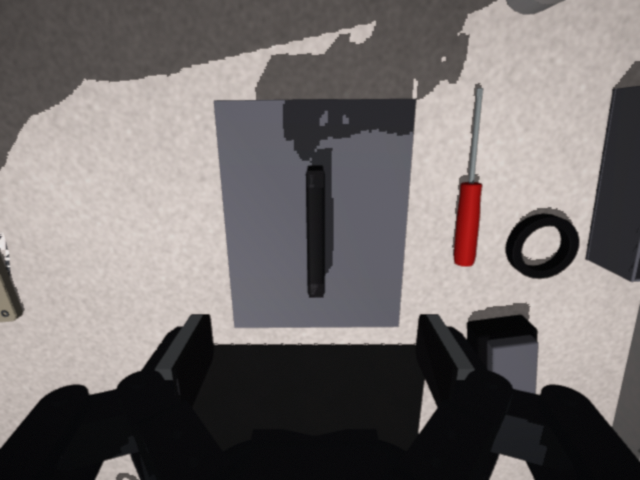

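The wrist view shows the cover (cols 215–415, rows 98–327) with its bar at column 316, midway between the fingers. I'll descend and grip it.

```bash
python3 -m pendant '{"offset":[[0,0.4,0],[0,0.4,0],[-0.003,0.675,0.01],[-0.003,0.675,0.01],[-0.003,0.675,0.01]],"turn":[[0,0,0],[0,0,0],[0,0,0],[0,0,0],[0,0,0]]}'; python3 -m pendant '{"offset":[[0,0,0],[0,0,0],[0,0,0],[0,0,0],[0,0,0],[0,0,0]],"turn":[[0,0,0],[0,0,0],[0,0,0],[0,0,0],[0,0,0],[0,0,0]]}' 0 100; python3 -m pendant '{"offset":[[0,-0.15,0],[0,-0.3,0],[0,-0.45,0],[0,-0.6,0],[0,-0.8,0],[0,-0.8,0]],"turn":[[0,0,0],[0,0,0],[0,0,0],[0,0,0],[0,0,0],[0,0,0]]}'; python3 -c "
from h import *
go([.56,-.32,.29],-5)"
```

```text
clock: 2.82
position: [0.5194, 0.0127, 0.1479]
ee_rot: [0.707, -0.033, 0.033, -0.706]
ft_force: [-0.2, 0.2, -0.1]
grip_width: 1.006
clock: 3.58
position: [0.5197, 0.0127, 0.1484]
ee_rot: [0.707, -0.032, 0.033, -0.706]
ft_force: [0.1, -0.2, 5.8]
grip_width: 0.135
clock: 4.32
position: [0.5203, 0.0131, 0.3103]
ee_rot: [0.707, -0.031, 0.034, -0.706]
ft_force: [0.0, 1.0, -4.9]
grip_width: 0.135
tcp [0.5203 0.0131 0.3103] yawx -5.3 offset [ 0.352  0.104 -1.64 ] mm [  39.7 -333.1  -20.3]
 turn [ 0.    -0.007  0.006] deg [ 0.  -0.3  0.3] j7 -0.26
 turn [-9.000e-03  3.993e+00  1.000e-03] deg [ -0.4 179.7   0. ] j7 -0.26
```

```bash
python3 -m pendant '{"offset":[[0.1,0,-0.25],[0.17,0,-0.5],[0.17,0,-0.82],[0.17,0,-0.82],[0.17,0,-0.82],[0.17,0,-0.82]],"turn":[[0,0,0],[0,0,0],[0,0,0],[0,0,0],[0,0,0],[0,0,0]]}'; python3 -m pendant '{"offset":[[0.1,0,-0.25],[0.18,0,-0.5],[0.18,0,-0.82],[0.18,0,-0.82],[0.18,0,-0.82],[0.18,0,-0.82]],"turn":[[0,0,0],[0,0,0],[0,0,0],[0,0,0],[0,0,0],[0,0,0]]}'; python3 - <<'E'
from h import *
p,d,w=shot("top","t1")
T=np.ones((480,640),bool)
R,t=tool()
go([.56,-.32,.11],-5)
rect(w,T,(.25,.32),(.4,.8,-.5,-.15),"hoodtop?")
o=manip.get_obs();print(o["grip_width"],o["ft_force"])
p,d,w=shot("wrist","w2")
rect(w,T,(.2,.35),(.4,.8,-.5,-.15),"hoodtop?")
E
```

```text
clock: 5.08
position: [0.5389, -0.1516, 0.3099]
ee_rot: [-0.706, 0.031, -0.033, 0.706]
ft_force: [0.0, -0.5, -5.1]
grip_width: 0.134
clock: 5.82
position: [0.5607, -0.3161, 0.3102]
ee_rot: [-0.706, 0.03, -0.032, 0.707]
ft_force: [-0.2, 0.4, -4.3]
grip_width: 0.138
tcp [ 0.5605 -0.3163  0.3102] yawx -5.0 offset [-0.005  1.001 -0.019] mm [  -0.5   -3.7 -200.2]
 turn [-0.001 -0.001  0.005] deg [-0.  -0.   0.2] j7 0.24
 turn [-8.000e-03  3.999e+00 -1.000e-03] deg [ -0.4 180.   -0. ] j7 0.24
hoodtop? c [ 0.5616 -0.3015] size [0.1733 0.1557] long-axis ang 84.9 z 0.2944 n 5854 px [478. 221.]
0.13476453341883918 [ 0.43686414  0.56704017 -4.68045961]
hoodtop? c [ 0.5599 -0.3098] size [0.1837 0.1546] long-axis ang 85.1 z 0.2944 n 95221 px [314. 220.]
```

View pics/t1.png

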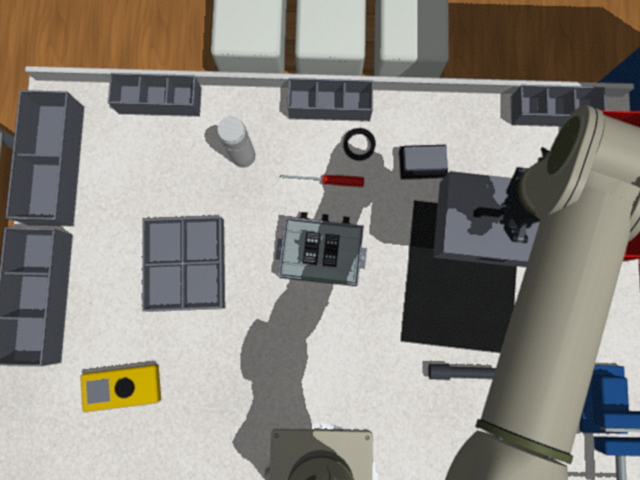

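Glands point to world +x, so unit y is about world +y. The two modules are at (311,248) and (331,248), so positions 2 and 3. Lowering the cover onto the mat now.

```bash
python3 -m pendant '{"offset":[[0,0.3,-0.02],[0,0.6,-0.02],[0,0.9,-0.02],[0,0.97,-0.02],[0,1,-0.02],[0,1,-0.02]],"turn":[[0,0,0],[0,0,0],[0,0,0],[0,0,0],[0,0,0],[0,0,0]]}'; python3 -m pendant '{"offset":[[0,0.01,0],[0,0.02,0],[0,0.025,0],[0,0.025,0]],"turn":[[0,0,0],[0,0,0],[0,0,0],[0,0,0]]}'
```

```text
clock: 6.68
position: [0.5622, -0.321, 0.1127]
ee_rot: [0.707, -0.029, 0.034, -0.706]
ft_force: [-0.5, -0.7, -4.1]
grip_width: 0.137
clock: 7.18
position: [0.5622, -0.321, 0.1076]
ee_rot: [0.707, -0.029, 0.034, -0.706]
ft_force: [-0.3, -0.1, -4.0]
grip_width: 0.136
```

```bash
python3 -m pendant '{"offset":[[0,0.005,0],[0,0.01,0],[0,0.015,0],[0,0.015,0]],"turn":[[0,0,0],[0,0,0],[0,0,0],[0,0,0]]}';  python3 -m pendant '{"offset":[[0,0,0],[0,0,0],[0,0,0],[0,0,0],[0,0,0]],"turn":[[0,0,0],[0,0,0],[0,0,0],[0,0,0],[0,0,0]]}' 100; python3 -m pendant '{"offset":[[0,-0.3,0],[0,-0.6,0],[0,-0.8,0],[0,-0.85,0],[0,-0.85,0]],"turn":[[0,0,0],[0,0,0],[0,0,0],[0,0,0],[0,0,0]]}'; python3 - <<'E'
from h import *
p,d,w=shot("wrist")
T=np.ones((480,640),bool)
rect(w,T,(.08,.1),(.4,.8,-.5,-.15),"hoodtop")
rect(w,T,(.115,.135),(.4,.8,-.5,-.15),"handle")
go([.519,.013,.275],-5)
E
```

```text
clock: 7.68
position: [0.5629, -0.3211, 0.1055]
ee_rot: [0.707, -0.028, 0.034, -0.706]
ft_force: [2.0, -0.2, 3.1]
grip_width: 0.135
clock: 8.3
position: [0.5629, -0.3212, 0.1055]
ee_rot: [0.707, -0.028, 0.034, -0.706]
ft_force: [0.2, 0.2, -0.0]
grip_width: 1.0
clock: 8.93
position: [0.5615, -0.3208, 0.2753]
ee_rot: [0.707, -0.028, 0.034, -0.706]
ft_force: [0.0, 0.1, -0.1]
grip_width: 1.008
hoodtop c [ 0.5615 -0.3221] size [0.198  0.1544] long-axis ang 85.1 z 0.0895 n 31651 px [314. 202.]
handle c [ 0.5613 -0.3221] size [0.1007 0.0135] long-axis ang 85.2 z 0.1233 n 1822 px [314. 222.]
tcp [ 0.5612 -0.3207  0.2742] yawx -5.0 offset [-0.357 -0.008  1.643] mm [-42.2 333.7   0.8]
 turn [ 0.001 -0.001  0.009] deg [ 0.1 -0.   0.4] j7 0.24
 turn [-1.400e-02  3.999e+00  2.000e-03] deg [-6.0e-01  1.8e+02  1.0e-01] j7 0.24
```

Cover is down on the mat. Back above the unit for a look.

```bash
python3 -m pendant '{"offset":[[-0.18,0,0.82],[-0.18,0,0.82],[-0.18,0,0.82],[-0.18,0,0.82]],"turn":[[0,0,0.009],[0,0,0.009],[0,0,0.009],[0,0,0.009]]}'; python3 -m pendant '{"offset":[[-0.18,0,0.82],[-0.18,0,0.82],[-0.18,0,0.82],[-0.18,0,0.82],[-0.18,0,0.82]],"turn":[[0,0,0],[0,0,0],[0,0,0],[0,0,0],[0,0,0]]}'; python3 - <<'E'
from h import *
p,d,w=shot("wrist","w3")
T=np.ones((480,640),bool)
rect(w,T,(.108,.14),(.4,.7,.0141,.15),"tab +y")
rect(w,T,(.108,.14),(.4,.7,-.15,.0139),"tab -y")
rect(w,T,(.085,.1),(.4,.7,.0141,.15),"body +y")
rect(w,T,(.085,.1),(.4,.7,-.15,.0139),"body -y")
rect(w,T,(.03,.075),(.43,.605,-.13,.16),"unit")
p,d,w=shot("top")
rect(w,T,(.037,.055),(.2,.8,.2,.6),"tray rim")
rect(w,T,(.112,.14),(.4,.7,-.15,.15),"tabs")
E
```

```text
clock: 9.48
position: [0.5392, -0.15, 0.2726]
ee_rot: [0.707, -0.03, 0.028, -0.706]
ft_force: [-0.4, -0.9, -0.1]
grip_width: 1.0
clock: 10.1
position: [0.5168, 0.0146, 0.2716]
ee_rot: [0.707, -0.031, 0.029, -0.706]
ft_force: [-0.3, -1.0, -0.0]
grip_width: 0.997
tab +y c [0.52   0.0339] size [0.0276 0.0076] long-axis ang 85.3 z 0.1232 n 348 px [319. 202.]
tab -y c [ 0.517  -0.0095] size [0.0279 0.0071] long-axis ang 85.2 z 0.1232 n 306 px [319. 250.]
body +y c [0.5202 0.034 ] size [0.07   0.0315] long-axis ang -5.0 z 0.0917 n 2364 px [319. 195.]
body -y c [ 0.5165 -0.0094] size [0.0701 0.032 ] long-axis ang -4.8 z 0.0916 n 2171 px [318. 240.]
unit c [0.5234 0.0107] size [0.1821 0.1486] long-axis ang 85.1 z 0.0518 n 17713 px [319. 196.]
tray rim c [0.4647 0.3143] size [0.2122 0.1829] long-axis ang 3.7 z 0.0432 n 1045 px [187. 271.]
tabs none
```

View pics/w3.png

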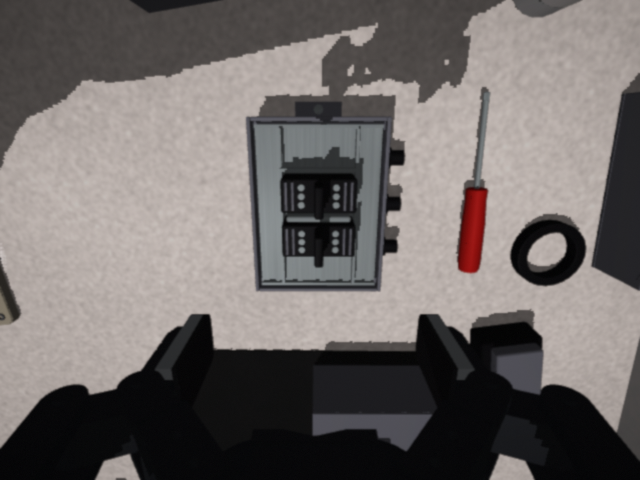

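Two modules, tabs at (319,202) and (319,250). The top view also shows the tray has moved about 25 mm, now at (0.465, 0.314), so I'll place from that and check again. Picking the +y module (module2).

```bash
python3 - <<'E'
from h import *
go([.5205,.034,.096],-5)
E
```

```text
tcp [0.5169 0.0143 0.2719] yawx -4.9 offset [0.012 0.879 0.1  ] mm [   3.6   19.7 -175.9]
 turn [ 0.     0.003 -0.004] deg [ 0.   0.1 -0.2] j7 -0.27
 turn [-6.000e-03 -3.997e+00 -1.000e-03] deg [  -0.3 -179.9   -0. ] j7 -0.27
```

```bash
python3 -m pendant '{"offset":[[0.012,0.2,0.1],[0.012,0.5,0.1],[0.012,0.75,0.1],[0.012,0.877,0.1],[0.012,0.877,0.1]],"turn":[[0,0,0],[0,0,0],[0,0,0],[0,0,0],[0,0,0]]}'; python3 -m pendant '{"offset":[[0,0,0],[0,0,0],[0,0,0],[0,0,0],[0,0,0],[0,0,0]],"turn":[[0,0,0],[0,0,0],[0,0,0],[0,0,0],[0,0,0],[0,0,0]]}' 0 70; python3 -m pendant '{"offset":[[0,-0.15,0],[0,-0.3,0],[0,-0.5,0],[0,-0.65,0],[0,-0.65,0]],"turn":[[0,0,0],[0,0,0],[0,0,0],[0,0,0],[0,0,0]]}'; python3 - <<'E'
from h import *
p,d,w=shot("top")
T=np.ones((480,640),bool)
rect(w,T,(.037,.055),(.2,.8,.2,.6),"tray rim")
go([.519,.274,.225])
E
```

```text
clock: 10.82
position: [0.5193, 0.0327, 0.0945]
ee_rot: [0.706, -0.033, 0.028, -0.706]
ft_force: [-0.1, 0.1, 0.3]
grip_width: 0.998
clock: 11.58
position: [0.5196, 0.0327, 0.0948]
ee_rot: [0.706, -0.033, 0.028, -0.706]
ft_force: [-0.5, 0.3, 2.6]
grip_width: 0.076
clock: 12.2
position: [0.5213, 0.0329, 0.2267]
ee_rot: [0.707, -0.032, 0.03, -0.706]
ft_force: [0.4, 0.7, -1.4]
grip_width: 0.081
tray rim c [0.4649 0.3143] size [0.2125 0.1826] long-axis ang 3.8 z 0.0438 n 957 px [187. 271.]
tcp [0.5205 0.0327 0.225 ] yawx -5.0 offset [-0.112  0.     1.201] mm [ -1.5 241.3  -0. ]
```

```bash
python3 -m pendant '{"offset":[[-0.05,0,0.3],[-0.1,0,0.6],[-0.1,0,0.9],[-0.1,0,0.95],[-0.1,0,0.95]],"turn":[[0,0,0],[0,0,0],[0,0,0],[0,0,0],[0,0,0]]}'; python3 -m pendant '{"offset":[[-0.02,0,0.25],[-0.02,0,0.25],[-0.02,0,0.25]],"turn":[[0,0,0],[0,0,0],[0,0,0]]}'; python3 - <<'E'
from h import *
p,d,w=shot("wrist","w4")
R,t=tool()
T=np.ones((480,640),bool)
rect(w,T,(t[2]-.01,t[2]+.05),(t[0]-.03,t[0]+.03,t[1]-.03,t[1]+.04),"tab")
rect(w,T,(t[2]-.03,t[2]-.003),(t[0]-.06,t[0]+.06,t[1]-.04,t[1]+.04),"module")
p,d,w=shot("side","s4")
print(manip.get_obs()["grip_width"])
go([.519,.274,.050])
E
```

```text
clock: 12.88
position: [0.5164, 0.2239, 0.2236]
ee_rot: [0.707, -0.033, 0.027, -0.706]
ft_force: [-0.0, -1.1, -0.7]
grip_width: 0.082
clock: 13.25
position: [0.5171, 0.272, 0.2229]
ee_rot: [0.707, -0.034, 0.028, -0.706]
ft_force: [0.8, -0.5, -1.0]
grip_width: 0.078
tab c [0.5172 0.2736] size [0.0629 0.0322] long-axis ang -5.3 z 0.2406 n 13604 px [316. 325.]
module c [0.516  0.2738] size [0.0721 0.0325] long-axis ang -5.2 z 0.2186 n 6810 px [317. 285.]
0.0809325171722322
tcp [0.5174 0.2718 0.2232] yawx -5.1 offset [0.014 0.866 0.014] mm [   1.6    2.2 -173.2]
```

View pics/w4.png

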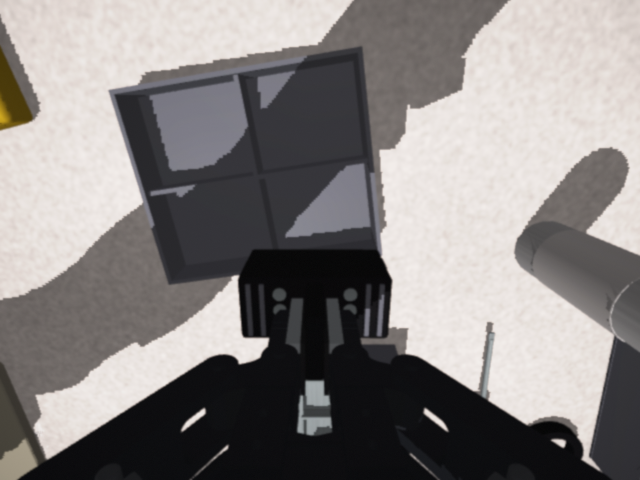

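The module hangs level in the grip above the near-right compartment. Lowering it.

```bash
python3 -m pendant '{"offset":[[0.014,0.25,0.014],[0.014,0.5,0.014],[0.014,0.75,0.014],[0.014,0.85,0.014],[0.014,0.868,0.014],[0.014,0.87,0.014]],"turn":[[0,0,0],[0,0,0],[0,0,0],[0,0,0],[0,0,0],[0,0,0]]}'; python3 -m pendant '{"offset":[[0,0,0],[0,0,0],[0,0,0],[0,0,0],[0,0,0]],"turn":[[0,0,0],[0,0,0],[0,0,0],[0,0,0],[0,0,0]]}' 60; python3 -m pendant '{"offset":[[0,-0.3,0],[0,-0.6,0],[0,-0.87,0],[0,-0.87,0]],"turn":[[0,0,0],[0,0,0],[0,0,0],[0,0,0]]}'; python3 -c "
from h import *
p,d,w=shot('wrist','w5')
T=np.ones((480,640),bool)
rect(w,T,(.025,.075),(.4,.62,.235,.315),'mod2')
go([.518,-.0085,.225],-5)"
```

```text
clock: 14.1
position: [0.52, 0.2744, 0.0509]
ee_rot: [0.707, -0.033, 0.029, -0.706]
ft_force: [-0.0, 0.9, -1.8]
grip_width: 0.083
clock: 14.72
position: [0.52, 0.2745, 0.0509]
ee_rot: [0.707, -0.033, 0.029, -0.706]
ft_force: [-0.7, -0.2, 0.0]
grip_width: 0.599
clock: 15.22
position: [0.5226, 0.2761, 0.2294]
ee_rot: [-0.706, 0.031, -0.031, 0.707]
ft_force: [0.1, 0.5, -0.4]
grip_width: 0.598
mod2 c [0.5176 0.2758] size [0.07   0.0327] long-axis ang -5.7 z 0.0437 n 2509 px [311. 213.]
tcp [0.5217 0.2752 0.2266] yawx -5.1 offset [ 0.107  0.008 -1.414] mm [  -3.7 -283.7   -1.6]
 turn [-0.    -0.002 -0.004] deg [-0.  -0.1 -0.2] j7 -0.85
 turn [ 0.006  3.998 -0.   ] deg [  0.3 179.9  -0. ] j7 -0.85
```

Module2 is in the tray, standing on the floor (top at about 44 mm). Next, module3.

```bash
python3 -m pendant '{"offset":[[0.05,0,-0.3],[0.07,0,-0.6],[0.07,0,-0.9],[0.07,0,-0.95],[0.07,0,-0.95]],"turn":[[0,0,0],[0,0,0],[0,0,0],[0,0,0],[0,0,0]]}' 100; python3 -m pendant '{"offset":[[0.04,0,-0.3],[0.04,0,-0.46],[0.04,0,-0.46],[0.04,0,-0.46]],"turn":[[0,0,0],[0,0,0],[0,0,0],[0,0,0]]}'; python3 -c "
from h import *
p,d,w=shot('wrist')
T=np.ones((480,640),bool)
rect(w,T,(.108,.14),(.4,.7,-.15,.1),'tab -y')
rect(w,T,(.085,.1),(.4,.7,-.15,.1),'body -y')
go([.5172,-.0092,.095],-5)"
```

```text
clock: 15.9
position: [0.5184, 0.0842, 0.2257]
ee_rot: [0.706, -0.033, 0.03, -0.706]
ft_force: [0.6, 0.5, -0.3]
grip_width: 1.002
clock: 16.4
position: [0.5182, -0.0057, 0.2253]
ee_rot: [-0.706, 0.032, -0.029, 0.707]
ft_force: [-0.3, -0.2, -0.6]
grip_width: 1.0
tab -y c [ 0.5141 -0.009 ] size [0.0275 0.0075] long-axis ang 85.1 z 0.123 n 441 px [312. 245.]
body -y c [ 0.5144 -0.009 ] size [0.0702 0.0318] long-axis ang -4.9 z 0.0916 n 2952 px [313. 234.]
tcp [ 0.5182 -0.0056  0.2255] yawx -5.0 offset [-0.     0.652 -0.019] mm [  -1.    -3.6 -130.5]
 turn [-0.001  0.001 -0.006] deg [-0.   0.  -0.3] j7 -0.25
 turn [-9.000e-03 -3.999e+00  1.000e-03] deg [-4.0e-01 -1.8e+02  1.0e-01] j7 -0.25
```

```bash
python3 -m pendant '{"offset":[[-0.01,0.2,-0.018],[-0.01,0.4,-0.018],[-0.01,0.6,-0.018],[-0.01,0.65,-0.018],[-0.01,0.65,-0.018]],"turn":[[0,0,0],[0,0,0],[0,0,0],[0,0,0],[0,0,0]]}'; python3 -m pendant '{"offset":[[0,0,0],[0,0,0],[0,0,0],[0,0,0],[0,0,0],[0,0,0]],"turn":[[0,0,0],[0,0,0],[0,0,0],[0,0,0],[0,0,0],[0,0,0]]}' 0 70; python3 -m pendant '{"offset":[[0,-0.15,0],[0,-0.3,0],[0,-0.5,0],[0,-0.65,0],[0,-0.65,0]],"turn":[[0,0,0],[0,0,0],[0,0,0],[0,0,0],[0,0,0]]}'; python3 - <<'E'
from h import *
p,d,w=shot("top")
T=np.ones((480,640),bool)
rect(w,T,(.037,.055),(.2,.8,.2,.6),"tray rim")
go([.4156,.267,.225])
E
```

```text
clock: 17.08
position: [0.5155, -0.0077, 0.0959]
ee_rot: [-0.706, 0.032, -0.028, 0.707]
ft_force: [0.0, -1.0, -0.3]
grip_width: 1.0
clock: 17.82
position: [0.5157, -0.0078, 0.0963]
ee_rot: [-0.706, 0.032, -0.029, 0.707]
ft_force: [-2.1, -0.2, 5.7]
grip_width: 0.082
clock: 18.45
position: [0.5172, -0.0079, 0.2279]
ee_rot: [-0.706, 0.03, -0.03, 0.707]
ft_force: [-0.3, -0.7, -1.9]
grip_width: 0.075
tray rim c [0.4648 0.3142] size [0.2123 0.1829] long-axis ang 3.7 z 0.0441 n 910 px [187. 272.]
tcp [ 0.5164 -0.0081  0.2263] yawx -4.9 offset [-0.619  0.01   1.327] mm [-100.8  275.1   -1.3]
```

```bash
python3 -m pendant '{"offset":[[-0.15,0,0.3],[-0.3,0,0.6],[-0.45,0,0.9],[-0.46,0,0.95],[-0.46,0,0.95]],"turn":[[0,0,0],[0,0,0],[0,0,0],[0,0,0],[0,0,0]]}'; python3 -m pendant '{"offset":[[-0.16,0,0.35],[-0.16,0,0.37],[-0.16,0,0.37],[-0.16,0,0.37]],"turn":[[0,0,0],[0,0,0],[0,0,0],[0,0,0]]}'; python3 - <<'E'
from h import *
p,d,w=shot("wrist","w6")
R,t=tool()
T=np.ones((480,640),bool)
rect(w,T,(t[2]-.03,t[2]-.003),(t[0]-.06,t[0]+.06,t[1]-.04,t[1]+.04),"module")
print(manip.get_obs()["grip_width"])
go([.4156,.267,.050])
E
```

```text
clock: 19.12
position: [0.4395, 0.1906, 0.2255]
ee_rot: [-0.706, 0.031, -0.027, 0.707]
ft_force: [0.8, -0.8, -0.7]
grip_width: 0.082
clock: 19.62
position: [0.4142, 0.2651, 0.2249]
ee_rot: [0.707, -0.032, 0.027, -0.706]
ft_force: [-0.0, -0.0, -0.9]
grip_width: 0.074
module c [0.4126 0.2635] size [0.0717 0.0332] long-axis ang -4.6 z 0.2197 n 7957 px [315. 293.]
0.07648510308939228
tcp [0.4143 0.2651 0.2251] yawx -4.8 offset [0.011 0.875 0.01 ] mm [   1.3    1.9 -175.1]
```

```bash
python3 -m pendant '{"offset":[[0.014,0.25,0.014],[0.014,0.5,0.014],[0.014,0.75,0.014],[0.014,0.85,0.014],[0.014,0.877,0.014],[0.014,0.88,0.014]],"turn":[[0,0,0],[0,0,0],[0,0,0],[0,0,0],[0,0,0],[0,0,0]]}'; python3 -m pendant '{"offset":[[0,0,0],[0,0,0],[0,0,0],[0,0,0],[0,0,0]],"turn":[[0,0,0],[0,0,0],[0,0,0],[0,0,0],[0,0,0]]}' 60; python3 -m pendant '{"offset":[[0,-0.3,0],[0,-0.6,0],[0,-0.95,0],[0,-0.95,0]],"turn":[[0,0,0],[0,0,0],[0,0,0],[0,0,0]]}'; python3 -c "
from h import *
T=np.ones((480,640),bool)
p,d,w=shot('wrist','w7')
rect(w,T,(.025,.075),(.35,.47,.235,.305),'mod3')
p,d,w=shot('top')
rect(w,T,(.06,.085),(.35,.47,.2,.305),'tab3'); rect(w,T,(.06,.085),(.47,.6,.2,.305),'tab2')
go([.519,.013,.225],85)"
```

```text
clock: 20.42
position: [0.4172, 0.268, 0.0503]
ee_rot: [-0.706, 0.031, -0.028, 0.707]
ft_force: [0.7, -0.5, -1.4]
grip_width: 0.076
clock: 21.05
position: [0.4172, 0.268, 0.0503]
ee_rot: [-0.706, 0.031, -0.028, 0.707]
ft_force: [-0.7, -0.8, 0.4]
grip_width: 0.598
clock: 21.55
position: [0.4194, 0.2692, 0.2445]
ee_rot: [-0.705, 0.029, -0.03, 0.708]
ft_force: [-0.4, -0.3, -1.1]
grip_width: 0.595
mod3 c [0.4154 0.2665] size [0.0698 0.0325] long-axis ang -5.1 z 0.0436 n 2325 px [312. 213.]
tab3 c [0.4158 0.2671] size [0.0268 0.0079] long-axis ang 85.2 z 0.076 n 50 px [205. 293.]
tab2 c [0.5175 0.2768] size [0.0269 0.0082] long-axis ang 83.1 z 0.0746 n 54 px [203. 247.]
tcp [0.4185 0.268  0.2411] yawx -4.8 offset [ 0.609  0.078 -1.228] mm [ 100.5 -255.   -16.1]
 turn [-0.004 -1.997 -0.002] deg [ -0.2 -89.8  -0.1] j7 -0.83
 turn [ 2.000e-03  2.003e+00 -4.000e-03] deg [ 0.1 90.2 -0.2] j7 -0.83
```

Both modules are in separate compartments. Next is the carrier: turn to yaw 85° and go above it.

```bash
python3 -m pendant '{"offset":[[0.3,0,-0.6],[0.3,0,-0.6],[0.3,0,-0.6],[0.3,0,-0.6],[0.3,0,-0.6]],"turn":[[0,-1,0],[0,-1,0],[0,-1,0],[0,-1,0],[0,-1,0]]}' 100; python3 -c "
from h import *
go([.519,.013,.225],85)"
```

```text
clock: 22.28
position: [0.4675, 0.1425, 0.2389]
ee_rot: [-0.663, -0.242, 0.246, 0.665]
ft_force: [0.4, -0.8, -0.0]
grip_width: 1.0
tcp [0.4675 0.1425 0.2389] yawx 40.4 offset [-0.223  0.067 -0.661] mm [  51.5 -129.5  -13.9]
 turn [-0.007 -0.992 -0.002] deg [ -0.3 -44.6  -0.1] j7 0.25
 turn [ 3.000e-03  3.008e+00 -9.000e-03] deg [ 1.000e-01  1.354e+02 -4.000e-01] j7 0.25
```

```bash
python3 -m pendant '{"offset":[[-0.223,0.067,-0.66],[-0.223,0.067,-0.66],[-0.223,0.067,-0.66],[-0.223,0.067,-0.66],[-0.223,0.067,-0.66]],"turn":[[-0.007,-0.992,0],[-0.007,-0.992,0],[-0.007,-0.992,0],[-0.007,-0.992,0],[-0.007,-0.992,0]]}'; python3 - <<'E'
from h import *
p,d,w=shot("wrist","w8")
T=np.ones((480,640),bool)
rect(w,T,(.078,.105),(.45,.6,-.06,.09),"handle")
p,d,w=shot("top")
rect(w,T,(.078,.105),(.45,.6,-.06,.09),"handle top cam")
go([.519,.0125,.068],85)
E
```

```text
clock: 22.9
position: [0.5179, 0.0128, 0.2229]
ee_rot: [-0.52, -0.477, 0.48, 0.521]
ft_force: [-0.1, 1.1, -0.5]
grip_width: 0.999
handle c [0.515  0.0124] size [0.0595 0.0058] long-axis ang -4.9 z 0.091 n 582 px [314. 229.]
handle top cam none
tcp [0.518  0.013  0.2233] yawx 85.0 offset [-0.001  0.776 -0.008] mm [   1.    -0.5 -155.3]
 turn [-0.005  0.001 -0.001] deg [-0.2  0.  -0.1] j7 1.24
 turn [-2.000e-03 -3.999e+00  8.000e-03] deg [-1.0e-01 -1.8e+02  3.0e-01] j7 1.24
```

View pics/w8.png

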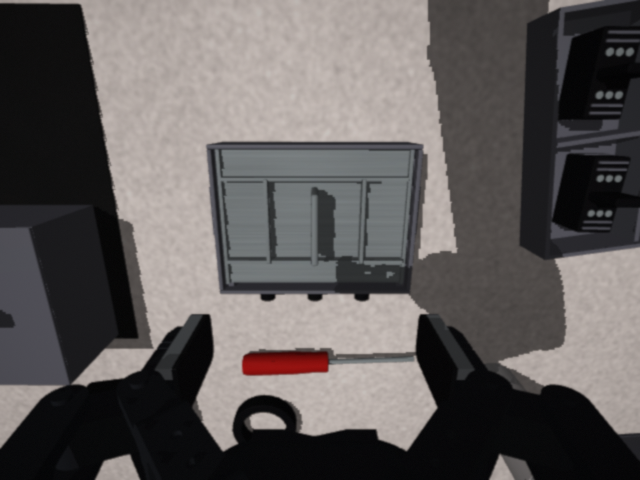

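The carrier handle is at column 314, rows 190–263, centred between the fingers. Gripping it and lifting.

```bash
python3 -m pendant '{"offset":[[0,0.3,0],[0,0.6,0],[0,0.77,0],[0,0.785,0],[0,0.785,0]],"turn":[[0,0,0],[0,0,0],[0,0,0],[0,0,0],[0,0,0]]}'; python3 -m pendant '{"offset":[[0,0,0],[0,0,0],[0,0,0],[0,0,0],[0,0,0],[0,0,0]],"turn":[[0,0,0],[0,0,0],[0,0,0],[0,0,0],[0,0,0],[0,0,0]]}' 0 90; python3 -m pendant '{"offset":[[0,-0.1,0],[0,-0.25,0],[0,-0.4,0],[0,-0.55,0],[0,-0.7,0],[0,-0.7,0]],"turn":[[0,0,0],[0,0,0],[0,0,0],[0,0,0],[0,0,0],[0,0,0]]}'; python3 - <<'E'
from h import *
go([.385,-.307,.21],85)
E
```

```text
clock: 23.62
position: [0.5178, 0.0132, 0.067]
ee_rot: [-0.521, -0.477, 0.479, 0.522]
ft_force: [0.6, 0.1, 0.2]
grip_width: 1.002
clock: 24.38
position: [0.5179, 0.0132, 0.0674]
ee_rot: [-0.521, -0.477, 0.479, 0.522]
ft_force: [-2.0, -1.1, 6.6]
grip_width: 0.05
clock: 25.12
position: [0.5191, 0.0136, 0.2094]
ee_rot: [0.521, 0.478, -0.478, -0.521]
ft_force: [0.0, 0.3, -4.4]
grip_width: 0.051
tcp [0.5191 0.0136 0.2094] yawx 85.0 offset [-1.655e+00 -1.000e-03  5.290e-01] mm [-134.1 -320.6    0.6]
 turn [-0.     0.001 -0.002] deg [-0.   0.  -0.1] j7 1.22
 turn [-3.000e-03 -3.999e+00  0.000e+00] deg [-1.0e-01 -1.8e+02  0.0e+00] j7 1.22
```

```bash
python3 -m pendant '{"offset":[[-0.25,0,0.08],[-0.5,0,0.16],[-0.75,0,0.24],[-0.83,0,0.265],[-0.83,0,0.265],[-0.83,0,0.265]],"turn":[[0,0,0],[0,0,0],[0,0,0],[0,0,0],[0,0,0],[0,0,0]]}'; python3 -m pendant '{"offset":[[-0.25,0,0.08],[-0.5,0,0.16],[-0.75,0,0.24],[-0.83,0,0.265],[-0.83,0,0.265],[-0.83,0,0.265]],"turn":[[0,0,0],[0,0,0],[0,0,0],[0,0,0],[0,0,0],[0,0,0]]}'; python3 - <<'E'
from h import *
p,d,w=shot("side","s9")
p,d,w=shot("wrist","w9");T=np.ones((480,640),bool)
R,t=tool()
rect(w,T,(t[2]-.03,t[2]+.02),(.2,.6,-.5,-.15),"carrier")
print(manip.get_obs()["grip_width"])
go([.384,-.308,.025],85)
E
```

```text
clock: 25.88
position: [0.452, -0.1459, 0.209]
ee_rot: [-0.521, -0.478, 0.479, 0.521]
ft_force: [-0.3, -0.2, -3.3]
grip_width: 0.05
clock: 26.62
position: [0.3863, -0.3047, 0.2091]
ee_rot: [-0.52, -0.479, 0.479, 0.52]
ft_force: [-0.1, 0.4, -2.7]
grip_width: 0.05
carrier c [ 0.3797 -0.3049] size [0.1693 0.1158] long-axis ang 85.2 z 0.1934 n 66069 px [314. 260.]
0.05216218990513795
tcp [ 0.3861 -0.3051  0.2092] yawx 85.3 offset [-0.015  0.921  0.009] mm [  -2.1   -2.9 -184.2]
 turn [-0.001  0.006 -0.   ] deg [-0.   0.3 -0. ] j7 2.01
 turn [-1.000e-03 -3.994e+00  1.000e-03] deg [-0.000e+00 -1.797e+02  1.000e-01] j7 2.01
```

View pics/w9.png

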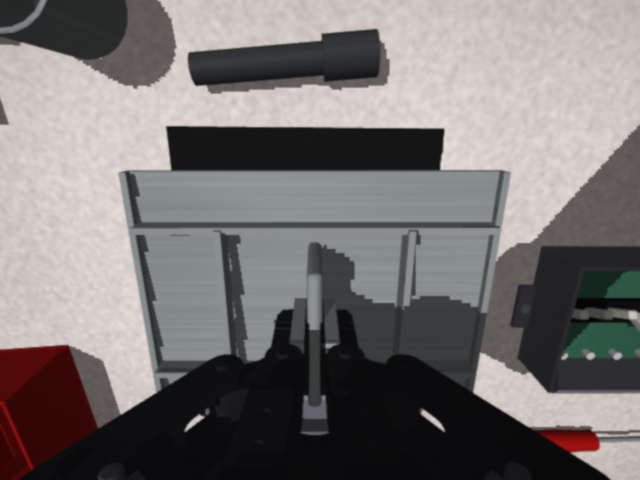

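Carrier is level (floor at z 0.193) over the mat. Lowering it.

```bash
python3 -m pendant '{"offset":[[-0.01,0.25,0],[-0.01,0.5,0],[-0.01,0.75,0],[-0.01,0.87,0],[-0.01,0.9,0],[-0.01,0.92,0],[-0.01,0.93,0],[-0.01,0.935,0]],"turn":[[0,0,0],[0,0,0],[0,0,0],[0,0,0],[0,0,0],[0,0,0],[0,0,0],[0,0,0]]}'; python3 -m pendant '{"offset":[[0,0,0],[0,0,0],[0,0,0],[0,0,0],[0,0,0]],"turn":[[0,0,0],[0,0,0],[0,0,0],[0,0,0],[0,0,0]]}' 45; python3 -m pendant '{"offset":[[0,-0.2,0],[0,-0.5,0],[0,-0.8,0],[0,-0.95,0],[0,-0.95,0]],"turn":[[0,0,0],[0,0,0],[0,0,0],[0,0,0],[0,0,0]]}'; python3 - <<'E'
from h import *
p,d,w=shot("wrist","w10");T=np.ones((480,640),bool)
rect(w,T,(.0045,.03),(.28,.48,-.45,-.15),"carrier")
rect(w,T,(.037,.06),(.28,.47,-.42,-.2),"handle")
go([.48,.005,.225],-5)
E
```

```text
clock: 27.72
position: [0.3862, -0.3076, 0.0229]
ee_rot: [0.521, 0.479, -0.479, -0.52]
ft_force: [1.3, 0.4, -2.9]
grip_width: 0.048
clock: 28.35
position: [0.3862, -0.3076, 0.0229]
ee_rot: [0.521, 0.479, -0.479, -0.52]
ft_force: [0.0, 0.1, -0.4]
grip_width: 0.449
clock: 28.98
position: [0.3872, -0.3081, 0.2153]
ee_rot: [0.522, 0.479, -0.479, -0.518]
ft_force: [0.2, -1.0, -0.8]
grip_width: 0.449
carrier c [ 0.3837 -0.3073] size [0.1719 0.1249] long-axis ang 85.7 z 0.0067 n 19989 px [316. 203.]
handle c [ 0.3833 -0.3077] size [0.0596 0.0056] long-axis ang -4.5 z 0.046 n 453 px [316. 216.]
tcp [ 0.3864 -0.3076  0.2135] yawx 85.3 offset [ 1.596 -0.061 -0.337] mm [ 93.6 312.6  11.5]
 turn [ 4.000e-03  2.006e+00 -1.000e-03] deg [ 0.2 90.3 -0.1] j7 2.01
 turn [-1.000e-03 -1.994e+00 -4.000e-03] deg [ -0.1 -89.7  -0.2] j7 2.01
```

Carrier lies flat on the mat (handle top at 46 mm). Back over the unit with the fingers shut, to look at the switches.

```bash
python3 -m pendant '{"offset":[[0.8,-0.06,-0.17],[0.8,-0.06,-0.17],[0.8,-0.06,-0.17],[0.8,-0.06,-0.17],[0.8,-0.06,-0.17]],"turn":[[0,1,0],[0,1,0],[0,1,0],[0,1,0],[0,1,0]]}' 0 40; python3 -c "
from h import *
go([.49,.012,.225],-5)"
```

```text
clock: 29.65
position: [0.433, -0.1501, 0.2238]
ee_rot: [0.665, 0.242, -0.243, -0.664]
ft_force: [-0.8, 0.2, -0.2]
grip_width: 0.001
tcp [ 0.433  -0.1501  0.2238] yawx 40.1 offset [ 0.74  -0.008  0.436] mm [ 57.  162.1   1.2]
 turn [ 0.002  1.003 -0.002] deg [ 0.1 45.1 -0.1] j7 0.94
 turn [-2.000e-03 -2.997e+00 -3.000e-03] deg [-1.000e-01 -1.349e+02 -1.000e-01] j7 0.94
```

```bash
python3 -m pendant '{"offset":[[0.74,0,0.436],[0.74,0,0.436],[0.74,0,0.436],[0.74,0,0.436],[0.74,0,0.436]],"turn":[[0,1,0],[0,1,0],[0,1,0],[0,1,0],[0,1,0]]}'; cat > sw.py <<'E'
from h import *
import sys
p,d,w=shot("wrist",sys.argv[1])
hsv=cv2.cvtColor(p,cv2.COLOR_RGB2HSV)
white=(hsv[...,1]<60)&(hsv[...,2]>90)
T=np.ones((480,640),bool)
rect(w,T,(.03,.075),(.43,.605,-.13,.16),"unit")
# switch positions in unit frame, unit centre (.519,.0125) yaw -4.9
c=np.array([.519,.0125]);a=np.radians(-4.9);ux=np.array([np.cos(a),np.sin(a)]);uy=np.array([-ux[1],ux[0]])
q=w[...,:2]-c; X=q@ux;Y=q@uy
for i in range(5):
    y0=.034-.024*i; m=(abs(Y-y0)<.006)&(abs(X)<.03)&(w[...,2]>.030)&(w[...,2]<.05)&white
    print("sw",i+1,"tip x",np.round(np.median(X[m])*1e3,1) if m.any() else None,"y",np.round(np.median(Y[m])*1e3,1) if m.any() else None,m.sum(),"world tip centre", (c+uy*y0).round(4))
E
python3 sw.py w11
```

```text
clock: 30.28
position: [0.4895, 0.0144, 0.2221]
ee_rot: [0.707, -0.032, 0.03, -0.706]
ft_force: [-0.4, -1.1, -0.4]
grip_width: 0.002
unit c [0.5247 0.0113] size [0.1815 0.1513] long-axis ang 85.0 z 0.0484 n 8909 px [358. 210.]
sw 1 tip x 7.7 y 33.5 143 world tip centre [0.5219 0.0464]
sw 2 tip x 7.7 y 9.4 129 world tip centre [0.5199 0.0225]
sw 3 tip x -12.0 y -14.6 79 world tip centre [ 0.5178 -0.0014]
sw 4 tip x -11.7 y -38.1 69 world tip centre [ 0.5158 -0.0254]
sw 5 tip x -12.2 y -61.9 65 world tip centre [ 0.5137 -0.0493]
```

View pics/w11.png

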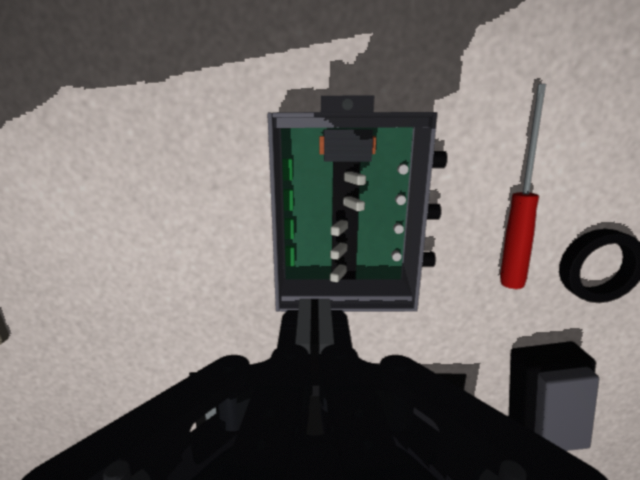

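Switches sit at (355,180), (353,204), (340,228), (338,251), (338,274): on, on, off, off, off, with the transformer at the top. So sw3 and sw4 need to go on and sw2 off.

```bash
python3 -c "
from h import *
go([.4799,.0018,.09],-4.9);go([.4799,.0018,.036],-4.9)"
```

```text
tcp [0.4894 0.0132 0.222 ] yawx -5.5 offset [-0.04   0.66  -0.061] mm [  -9.5  -11.4 -132. ]
 turn [ 0.001 -0.012 -0.004] deg [ 0.1 -0.6 -0.2] j7 -0.3
 turn [6.000e-03 3.988e+00 2.000e-03] deg [3.000e-01 1.794e+02 1.000e-01] j7 -0.3
tcp [0.4894 0.0132 0.222 ] yawx -5.5 offset [-0.039  0.93  -0.06 ] mm [  -9.5  -11.4 -186. ]
 turn [ 0.001 -0.012 -0.004] deg [ 0.1 -0.6 -0.2] j7 -0.3
 turn [6.000e-03 3.988e+00 2.000e-03] deg [3.000e-01 1.794e+02 1.000e-01] j7 -0.3
```

```bash
python3 -m pendant '{"offset":[[-0.039,0.3,-0.06],[-0.039,0.6,-0.06],[-0.039,0.75,-0.06],[-0.039,0.85,-0.06],[-0.039,0.93,-0.06],[-0.039,0.93,-0.06]],"turn":[[0,-0.012,0],[0,-0.012,0],[0,-0.012,0],[0,-0.012,0],[0,-0.012,0],[0,-0.012,0]]}'; python3 -c "
from h import *
go([.4799,.0018,.036],-4.9)"
```

```text
clock: 31.08
position: [0.4796, 0.0019, 0.0356]
ee_rot: [0.707, -0.032, 0.029, -0.706]
ft_force: [-0.2, 0.5, 0.7]
grip_width: -0.002
tcp [0.4796 0.0019 0.0356] yawx -4.9 offset [ 0.002 -0.002 -0.   ] mm [ 0.3 -0.1  0.4]
 turn [ 0.001  0.    -0.005] deg [ 0.   0.  -0.2] j7 -0.46
 turn [-8.e-03 -4.e+00 -1.e-03] deg [-4.0e-01 -1.8e+02 -1.0e-01] j7 -0.46
```

```bash
python3 -m pendant '{"offset":[[0.08,0,0],[0.16,0,0],[0.16,0,0],[0.08,0,0],[0,0,0],[0,0,0],[0,0,-0.06],[0,0,-0.12],[0,0,-0.12],[0.08,0,-0.12],[0.16,0,-0.12],[0.16,0,-0.12]],"turn":[[0,0,0],[0,0,0],[0,0,0],[0,0,0],[0,0,0],[0,0,0],[0,0,0],[0,0,0],[0,0,0],[0,0,0],[0,0,0],[0,0,0]]}';  python3 -m pendant '{"offset":[[-0.08,0,0],[-0.16,0,0],[-0.16,0,0],[-0.16,-0.3,0],[-0.16,-0.3,0]],"turn":[[0,0,0],[0,0,0],[0,0,0],[0,0,0],[0,0,0]]}'; python3 sw.py w12; python3 -c "
from h import *
go([.5578,.0192,.1],-4.9)"
```

```text
clock: 32.58
position: [0.5132, -0.0251, 0.0375]
ee_rot: [0.707, -0.03, 0.031, -0.706]
ft_force: [3.3, -3.4, 15.9]
grip_width: 0.002
clock: 33.2
position: [0.4844, -0.0222, 0.101]
ee_rot: [0.707, -0.027, 0.033, -0.706]
ft_force: [-0.7, -0.4, -0.8]
grip_width: 0.002
unit c [0.5258 0.0111] size [0.1827 0.1534] long-axis ang 85.2 z 0.0484 n 29806 px [396. 155.]
sw 1 tip x 7.0 y 33.8 365 world tip centre [0.5219 0.0464]
sw 2 tip x 7.1 y 10.3 364 world tip centre [0.5199 0.0225]
sw 3 tip x 7.3 y -13.4 394 world tip centre [ 0.5178 -0.0014]
sw 4 tip x -10.2 y -36.6 315 world tip centre [ 0.5158 -0.0254]
sw 5 tip x -10.1 y -60.1 304 world tip centre [ 0.5137 -0.0493]
tcp [ 0.4831 -0.0225  0.0991] yawx -5.0 offset [ 0.354 -0.003  0.24 ] mm [74.7 41.7  0.9]
 turn [ 0.001 -0.001  0.007] deg [ 0.1 -0.1  0.3] j7 -0.33
 turn [-1.200e-02  3.999e+00  2.000e-03] deg [-5.000e-01  1.799e+02  1.000e-01] j7 -0.33
```

sw3 went on, but sw4 is still off: the push overshot to the stop and dragged the lever back. I'll repeat it with a shorter push.

```bash
python3 -m pendant '{"offset":[[-0.026,0.1,0],[-0.026,0.2,0],[-0.026,0.32,0],[-0.026,0.32,0]],"turn":[[0,0,0.007],[0,0,0.007],[0,0,0.007],[0,0,0.007]]}'; python3 -m pendant '{"offset":[[0.04,0,0],[0.08,0,0],[0.11,0,0],[0.125,0,0],[0.125,0,0]],"turn":[[0,0,0],[0,0,0],[0,0,0],[0,0,0],[0,0,0]]}';  python3 -m pendant '{"offset":[[-0.06,0,0],[-0.12,0,0],[-0.12,-0.33,0],[-0.12,-0.33,0]],"turn":[[0,0,0],[0,0,0],[0,0,0],[0,0,0]]}'; python3 sw.py w13; python3 -c "
from h import *
go([.5578,.0192,.1],-4.9)"
```

```text
clock: 33.75
position: [0.476, -0.0216, 0.032]
ee_rot: [-0.706, 0.032, -0.028, 0.707]
ft_force: [-0.1, 0.5, -0.0]
grip_width: -0.004
clock: 34.38
position: [0.5011, -0.0237, 0.032]
ee_rot: [-0.706, 0.032, -0.028, 0.707]
ft_force: [0.5, -0.1, 0.2]
grip_width: -0.002
clock: 34.88
position: [0.4788, -0.0217, 0.1014]
ee_rot: [0.707, -0.03, 0.03, -0.706]
ft_force: [0.0, -1.5, 0.2]
grip_width: -0.0
unit c [0.5269 0.0112] size [0.1823 0.1555] long-axis ang 85.2 z 0.0483 n 29753 px [412. 155.]
sw 1 tip x 6.9 y 33.8 367 world tip centre [0.5219 0.0464]
sw 2 tip x 7.0 y 10.2 362 world tip centre [0.5199 0.0225]
sw 3 tip x 7.2 y -13.6 396 world tip centre [ 0.5178 -0.0014]
sw 4 tip x 7.5 y -37.2 382 world tip centre [ 0.5158 -0.0254]
sw 5 tip x -10.2 y -60.2 298 world tip centre [ 0.5137 -0.0493]
tcp [ 0.478 -0.022  0.1  ] yawx -4.9 offset [ 0.38  -0.001  0.24 ] mm [79.8 41.2 -0. ]
 turn [ 0.002 -0.001 -0.002] deg [ 0.1 -0.  -0.1] j7 -0.33
 turn [3.000e-03 3.999e+00 3.000e-03] deg [1.0e-01 1.8e+02 1.0e-01] j7 -0.33
```

```bash
python3 -m pendant '{"offset":[[0.2,0,0.12],[0.38,0,0.24],[0.38,0,0.24],[0.38,0,0.24],[0.38,0.2,0.24],[0.38,0.34,0.24],[0.38,0.34,0.24]],"turn":[[0,0,0],[0,0,0],[0,0,0],[0,0,0],[0,0,0],[0,0,0],[0,0,0]]}'; python3 -m pendant '{"offset":[[-0.04,0,0],[-0.08,0,0],[-0.11,0,0],[-0.125,0,0],[-0.125,0,0]],"turn":[[0,0,0],[0,0,0],[0,0,0],[0,0,0],[0,0,0]]}';  python3 -m pendant '{"offset":[[0.06,0,0],[0.12,0,0],[0.12,-0.33,0],[0.12,-0.7,0],[0.0,-0.9,-0.2],[0.0,-0.9,-0.2]],"turn":[[0,0,0],[0,0,0],[0,0,0],[0,0,0],[0,0,0],[0,0,0]]}'; python3 sw.py w14; python3 -c "
from h import *
go([.5615,-.322,.22],-5)"
```

```text
clock: 35.8
position: [0.5553, 0.0181, 0.0301]
ee_rot: [0.707, -0.033, 0.029, -0.706]
ft_force: [-0.6, -0.5, -0.2]
grip_width: 0.004
clock: 36.42
position: [0.5304, 0.0201, 0.0304]
ee_rot: [0.707, -0.033, 0.029, -0.706]
ft_force: [0.2, 0.2, -0.1]
grip_width: -0.0
clock: 37.17
position: [0.5295, -0.0215, 0.2138]
ee_rot: [0.708, -0.032, 0.031, -0.705]
ft_force: [-1.3, -0.4, -0.6]
grip_width: -0.002
unit c [0.5238 0.0113] size [0.1826 0.1498] long-axis ang 85.4 z 0.0484 n 11274 px [298. 171.]
sw 1 tip x 8.5 y 33.6 159 world tip centre [0.5219 0.0464]
sw 2 tip x -10.1 y 9.3 127 world tip centre [0.5199 0.0225]
sw 3 tip x 8.9 y -14.1 135 world tip centre [ 0.5178 -0.0014]
sw 4 tip x 8.7 y -38.0 124 world tip centre [ 0.5158 -0.0254]
sw 5 tip x -10.9 y -62.1 97 world tip centre [ 0.5137 -0.0493]
tcp [ 0.529  -0.0213  0.2129] yawx -5.1 offset [ 0.296 -0.031 -1.483] mm [  32.5 -300.7    7.1]
 turn [ 0.004 -0.003 -0.003] deg [ 0.2 -0.1 -0.1] j7 -0.31
 turn [0.004 3.997 0.007] deg [  0.2 179.9   0.3] j7 -0.31
```

Switches now read on, off, on, on, off. Fetching the cover.

```bash
python3 -m pendant '{"offset":[[0.15,-0.1,-0.25],[0.15,-0.1,-0.5],[0.15,-0.1,-0.75],[0.15,-0.1,-0.75],[0.15,-0.1,-0.75]],"turn":[[0,0,0],[0,0,0],[0,0,0],[0,0,0],[0,0,0]]}' 100 100; python3 -m pendant '{"offset":[[0.146,0,-0.25],[0.146,0,-0.5],[0.146,0,-0.73],[0.146,0,-0.73],[0.146,0,-0.73]],"turn":[[0,0,0],[0,0,0],[0,0,0],[0,0,0],[0,0,0]]}'; python3 -c "
from h import *
p,d,w=shot('wrist');T=np.ones((480,640),bool)
rect(w,T,(.08,.1),(.4,.8,-.5,-.15),'hoodtop')
rect(w,T,(.115,.135),(.4,.8,-.5,-.15),'handle')
go([.5615,-.3215,.1065],-4.9)"
```

```text
clock: 37.85
position: [0.5459, -0.1721, 0.2323]
ee_rot: [0.707, -0.032, 0.03, -0.706]
ft_force: [0.7, 0.8, 0.0]
grip_width: 1.002
clock: 38.48
position: [0.5631, -0.3177, 0.2321]
ee_rot: [0.707, -0.031, 0.029, -0.706]
ft_force: [-0.1, 0.8, 0.7]
grip_width: 1.001
hoodtop c [ 0.5615 -0.3224] size [0.1984 0.1543] long-axis ang 85.1 z 0.0895 n 40197 px [315. 215.]
handle c [ 0.5616 -0.3217] size [0.1001 0.014 ] long-axis ang 85.1 z 0.1233 n 2383 px [315. 240.]
tcp [ 0.5631 -0.3174  0.2324] yawx -4.9 offset [-0.004  0.629 -0.021] mm [  -1.6   -4.1 -125.9]
 turn [ 0.001  0.001 -0.004] deg [ 0.   0.  -0.2] j7 0.13
 turn [-6.000e-03 -3.999e+00 -1.000e-03] deg [-3.0e-01 -1.8e+02 -1.0e-01] j7 0.13
```

```bash
python3 -m pendant '{"offset":[[-0.004,0.2,-0.02],[-0.004,0.4,-0.02],[-0.004,0.6,-0.02],[-0.004,0.632,-0.02],[-0.004,0.632,-0.02]],"turn":[[0,0,0],[0,0,0],[0,0,0],[0,0,0],[0,0,0]]}'; python3 -m pendant '{"offset":[[0,0,0],[0,0,0],[0,0,0],[0,0,0],[0,0,0],[0,0,0]],"turn":[[0,0,0],[0,0,0],[0,0,0],[0,0,0],[0,0,0],[0,0,0]]}' 0 110; python3 -m pendant '{"offset":[[0,-0.15,0],[0,-0.3,0],[0,-0.45,0],[0,-0.6,0],[0,-0.75,0],[0,-0.75,0]],"turn":[[0,0,0],[0,0,0],[0,0,0],[0,0,0],[0,0,0],[0,0,0]]}'; python3 -c "
from h import *
go([.5197,.0127,.255],-4.9)"
```

```text
clock: 39.15
position: [0.5624, -0.3204, 0.1071]
ee_rot: [0.707, -0.03, 0.029, -0.706]
ft_force: [0.3, -0.2, -0.1]
grip_width: 0.998
clock: 39.9
position: [0.5626, -0.3205, 0.1077]
ee_rot: [0.707, -0.03, 0.029, -0.706]
ft_force: [-0.5, -0.1, 6.1]
grip_width: 0.131
clock: 40.65
position: [0.5636, -0.3204, 0.2589]
ee_rot: [0.707, -0.029, 0.03, -0.706]
ft_force: [0.2, 0.2, -5.4]
grip_width: 0.133
tcp [ 0.5636 -0.3204  0.2589] yawx -4.8 offset [-0.358  0.016  1.642] mm [-43.9 333.1  -3.9]
 turn [0.002 0.003 0.001] deg [0.1 0.1 0. ] j7 0.14
 turn [ 2.000e-03 -3.997e+00 -4.000e-03] deg [ 1.000e-01 -1.799e+02 -2.000e-01] j7 0.14
```

```bash
python3 -m pendant '{"offset":[[-0.06,0,0.25],[-0.12,0,0.5],[-0.179,0,0.75],[-0.179,0,0.82],[-0.179,0,0.82],[-0.179,0,0.82]],"turn":[[0,0,0],[0,0,0],[0,0,0],[0,0,0],[0,0,0],[0,0,0]]}'; python3 -m pendant '{"offset":[[-0.06,0,0.25],[-0.12,0,0.5],[-0.179,0,0.75],[-0.179,0,0.82],[-0.179,0,0.82],[-0.179,0,0.82],[-0.179,0,0.82]],"turn":[[0,0,0],[0,0,0],[0,0,0],[0,0,0],[0,0,0],[0,0,0],[0,0,0]]}'; python3 -c "
from h import *
p,d,w=shot('wrist','w15');T=np.ones((480,640),bool)
R,t=tool();print(manip.get_obs()['grip_width'])
rect(w,T,(t[2]-.03,t[2]+.002),(.3,.8,-.25,.25),'hoodtop')
rect(w,T,(.045,.065),(.4,.65,.06,.2),'unit end')
go([.5197,.0127,.175],-4.9)"
```

```text
clock: 41.4
position: [0.5413, -0.1559, 0.2576]
ee_rot: [0.707, -0.03, 0.03, -0.706]
ft_force: [-0.3, -0.6, -4.3]
grip_width: 0.133
clock: 42.28
position: [0.5198, 0.0088, 0.257]
ee_rot: [0.707, -0.032, 0.031, -0.706]
ft_force: [0.3, -0.1, -3.8]
grip_width: 0.13
0.13124615195577116
hoodtop c [0.5209 0.034 ] size [0.1546 0.145 ] long-axis ang -4.9 z 0.2388 n 82012 px [315. 206.]
unit end none
tcp [0.5197 0.0092 0.2571] yawx -5.0 offset [-0.001  0.41   0.018] mm [ -0.    3.5 -82.1]
 turn [ 0.002 -0.003 -0.001] deg [ 0.1 -0.1 -0. ] j7 -0.33
 turn [2.000e-03 3.997e+00 4.000e-03] deg [1.000e-01 1.799e+02 2.000e-01] j7 -0.33
```

```bash
python3 -m pendant '{"offset":[[-0.001,0.1,0.018],[-0.001,0.2,0.018],[-0.001,0.3,0.018],[-0.001,0.36,0.018],[-0.001,0.4,0.018],[-0.001,0.4,0.018]],"turn":[[0,0,0],[0,0,0],[0,0,0],[0,0,0],[0,0,0],[0,0,0]]}'; python3 -c "
from h import *
go([.5197,.0127,.1507],-4.9)"
```

```text
clock: 43.08
position: [0.5197, 0.0126, 0.1768]
ee_rot: [0.707, -0.031, 0.031, -0.706]
ft_force: [0.4, 0.1, -4.5]
grip_width: 0.127
tcp [0.5197 0.0126 0.1768] yawx -5.0 offset [0.    0.13  0.001] mm [ -0.    0.1 -26.1]
 turn [ 0.002 -0.003 -0.002] deg [ 0.1 -0.1 -0.1] j7 -0.39
 turn [3.000e-03 3.997e+00 3.000e-03] deg [1.000e-01 1.799e+02 2.000e-01] j7 -0.39
```

```bash
python3 -m pendant '{"offset":[[0,0.03,0],[0,0.06,0],[0,0.08,0],[0,0.1,0],[0,0.115,0],[0,0.125,0],[0,0.131,0],[0,0.131,0]],"turn":[[0,0,0],[0,0,0],[0,0,0],[0,0,0],[0,0,0],[0,0,0],[0,0,0],[0,0,0]]}'
```

```text
clock: 44.08
position: [0.5198, 0.0126, 0.1507]
ee_rot: [0.707, -0.031, 0.031, -0.706]
ft_force: [0.0, -0.3, -4.4]
grip_width: 0.128
```

```bash
python3 -m pendant '{"offset":[[0,0.005,0],[0,0.01,0],[0,0.015,0],[0,0.015,0]],"turn":[[0,0,0],[0,0,0],[0,0,0],[0,0,0]]}'; python3 -m pendant '{"offset":[[0,0,0],[0,0,0],[0,0,0],[0,0,0],[0,0,0]],"turn":[[0,0,0],[0,0,0],[0,0,0],[0,0,0],[0,0,0]]}' 100; python3 -m pendant '{"offset":[[0,-0.2,0],[0,-0.5,0],[0,-0.8,0],[0,-0.8,0]],"turn":[[0,0,0],[0,0,0],[0,0,0],[0,0,0]]}'; python3 -m pendant '{"offset":[[-0.9,-0.1,0],[-0.9,-0.1,0],[-0.9,-0.1,0],[-0.9,-0.1,0]],"turn":[[0,0,0],[0,0,0],[0,0,0],[0,0,0]]}'; python3 - <<'E'
from h import *
T=np.ones((480,640),bool)
p,d,w=shot("top","t16")
rect(w,T,(.12,.145),(.4,.8,-.25,.25),"hoodtop"); rect(w,T,(.155,.18),(.4,.8,-.25,.25),"handle")
rect(w,T,(.037,.055),(.2,.8,.2,.6),"tray rim")
rect(w,T,(.06,.085),(.35,.47,.2,.305),'tab3'); rect(w,T,(.06,.085),(.47,.6,.2,.305),'tab2')
rect(w,T,(.037,.06),(.28,.47,-.42,-.2),"carrier handle")
for n,b in dict(spray=(.6,.9,.05,.35),tape=(.68,.85,-.15,0),batt=(.6,.85,-.3,-.12),driver=(.6,.7,-.12,.15),torch=(.2,.3,-.4,-.15)).items(): rect(w,T,(.01,.25),b,n)
print(manip.get_obs()["ft_force"])
E
```

```text
clock: 44.58
position: [0.52, 0.0125, 0.1505]
ee_rot: [0.708, -0.031, 0.031, -0.705]
ft_force: [-16.1, -2.5, 31.0]
grip_width: 0.131
clock: 45.2
position: [0.5199, 0.0126, 0.1504]
ee_rot: [0.708, -0.031, 0.031, -0.705]
ft_force: [-0.1, -0.4, 0.4]
grip_width: 1.002
clock: 45.7
position: [0.5219, 0.0138, 0.3147]
ee_rot: [0.708, -0.029, 0.033, -0.705]
ft_force: [0.2, -0.4, -0.8]
grip_width: 1.001
clock: 46.2
position: [0.3405, 0.0297, 0.3337]
ee_rot: [0.709, -0.029, 0.035, -0.704]
ft_force: [0.9, -0.8, -0.2]
grip_width: 1.0
hoodtop c [0.5195 0.0129] size [0.1983 0.1544] long-axis ang 85.0 z 0.1331 n 6277 px [321. 247.]
handle c [0.5193 0.0127] size [0.0998 0.0144] long-axis ang 84.8 z 0.1666 n 335 px [321. 244.]
tray rim c [0.4651 0.3139] size [0.2127 0.1825] long-axis ang 3.7 z 0.044 n 951 px [186. 271.]
tab3 c [0.4158 0.2676] size [0.0267 0.0078] long-axis ang 85.0 z 0.0751 n 50 px [205. 293.]
tab2 c [0.518  0.2772] size [0.0272 0.0087] long-axis ang 85.7 z 0.0742 n 56 px [204. 247.]
carrier handle c [ 0.3848 -0.306 ] size [0.0571 0.0075] long-axis ang -6.0 z 0.0459 n 89 px [459. 314.]
spray c [0.7506 0.2085] size [0.0583 0.0579] long-axis ang 60.6 z 0.1738 n 1270 px [236. 141.]
tape c [ 0.7877 -0.0724] size [0.0796 0.078 ] long-axis ang 0.7 z 0.0186 n 468 px [359. 144.]
batt c [ 0.7446 -0.2247] size [0.11   0.0766] long-axis ang -86.3 z 0.0555 n 1567 px [423. 161.]
driver c [0.6917 0.0041] size [0.1762 0.0187] long-axis ang 88.9 z 0.0221 n 383 px [339. 181.]
torch c [ 0.2543 -0.3178] size [0.1561 0.0342] long-axis ang -88.5 z 0.0299 n 896 px [461. 372.]
[1.41061157 1.03167713 1.51914598]
```

View pics/t16.png

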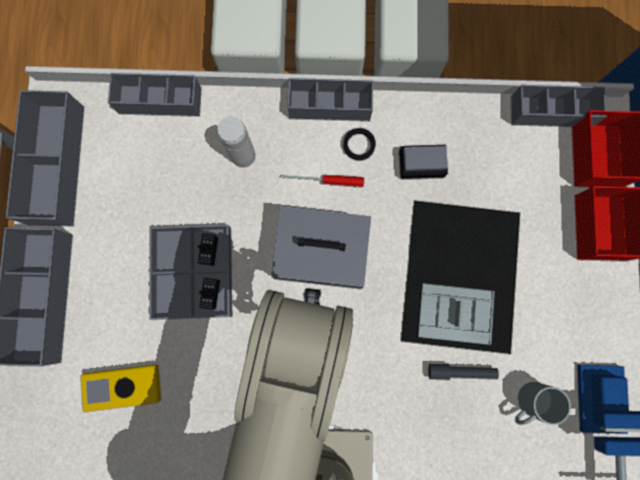

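The last view shows the cover on the unit (321,247), with its top at 0.1331 as at the start. The modules are in two compartments at (208,247) and (208,293), the carrier is flat on the mat at (457,314), and the bystanders haven't moved. Handing in.

```bash
python3 -m pendant '{"offset":[[0,0,0],[0,0,0]],"turn":[[0,0,0],[0,0,0]]}'; python3 -c "
from workcell import manip
print(manip.hand_in())"
```

```text
clock: 46.5
position: [0.3397, 0.0298, 0.3334]
ee_rot: [0.709, -0.029, 0.034, -0.704]
ft_force: [0.6, -0.4, -1.0]
grip_width: 0.999
the job is handed in; nothing more can be done
None
```

I stripped the unit, set the switches, put the cover back, and handed the job in at 46.5 s; the hand-in reports no verdict.

- **Modules:** Only module2 and module3 were present. The tray was knocked about 25 mm early on, so I measured it again and placed them in two separate compartments.
- **Carrier:** It lies flat on the mat, handle top at 46 mm. It rested beside the cover until the cover went back on the unit.
- **Switches:** The last look before the cover went on read on, off, on, on, off. The first push on sw4 ended with it still off and a 16 N force on the tool. A shorter second push set it.
- **Cover:** It is back on the unit with its top at 0.1331 m, the same as at the start, and within about 1 mm of its starting position. Seating it briefly showed about 31 N upward at the wrist before I let go.
- **Bystanders:** None moved by more than about 2 mm, which is within measurement error.
- **Disagreement:** The top and wrist cameras differed by about 2 mm, within their stated calibration.

The final checks found nothing out of place. The switches could not be checked again once the cover was on.

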